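Close the chocolate pump cover crosswise in two passes

ROBOT

A 6-joint arm with a two-finger parallel gripper is mounted at the origin on the work surface. World frame = base frame: x ahead of the robot, y to its left, z up, the work surface at z = 0. Lengths are in m, angles in rad, forces in N, time in s.
With the tool pointing down it reaches from about 0.375 to 0.925 m from the base axis. Payload 5.7 kg.
Tool frame: the origin (TCP) lies between the finger pads; the fingertips stand 19 mm ahead of it and the grasp point (between the pads) is the TCP; z points along the fingers, y is the line along which they close (so a half turn about z gives the same grasp; the last joint's range is limited). The gripper opens to 88 mm and grips with 3 to 60 N. Pads are 20 mm wide; open, the fingers measure 115 mm over their backs; the gripper's body (75 mm by 178 mm) begins 61 mm behind the grasp point.
Start: joints at [1.096, 0.359, 1.51, -0, 1.272, -0.115], TCP at [0.211, 0.562, 0.215] pointing down, gripper open.
Joint ranges: [-2.97, 2.97], [-1.01, 2.36], [0.21, 2.38], [-0.96, 4.11], [0.2, 2.71], [-2.98, 2.98]. Speed limits (rad/s): [2.39, 2.39, 3.14, 3.14, 3.14, 3.14].

INTERFACE

Orientations are given as [roll, pitch, yaw] about the fixed x, y, z axes, in that order (R = Rz(yaw) Ry(pitch) Rx(roll)).
In Python, from bench import r, grab_frame, ticket gives the robot as it stands.
- The arm moves only by the tool carry_out, never from a script. Its argument "targets" is a list of rows, each a list of 2 entries, a list of its own where there are three numbers: the shift along the tool's x, y, z in cm, then the turn about the tool's z in degrees. A call has 1 to 8 rows; each row shifts and turns the commanded pose from where the row before left it, along the tool's axes as they then stand; what a row does not reach is not made up. A row lasts 1/10 s, in which the tool goes at most 50 mm and 8.59 degrees, less where a joint would pass 70% of its speed; a pose out of reach is approached as far as the arm can. A call with a gripper value outside its range is refused whole. "hand" is the finger opening in cm, from 0 to 8.78, set as the call begins (left out, the last holds). The fingers move at their own pace and stop on an object; "newtons" is the grip in N (left out, the last holds). Time passes only in rows, so rows that do not move let the fingers close. It gives the time, the measured TCP pose, the force, the opening and the grip force at its end, in the units of the state.
- r.state(): the state, without advancing time (a new reading comes with each control period).
- grab_frame(name): name is "scene" or "top"; returns a dict with "frame" (400x640x3 uint8, blue, green, red), "z_map" (400x640 float32, m along the optical axis (not along the pixel's ray), 0 where there is no reading), "fov_y" (degrees; the focal length in pixels is half the picture's height over the tangent of half this angle, whatever the lens; pixels are square), "cx", "cy" (the principal point, pixels), "xyz" and "rotation" of the camera in the world. Camera axes: x right, y up, looking along -z (the intrinsics and any distortion apply to the point x, -y, -z); pixel columns grow to the right and rows downward; lengths in m; the calibration is good to about 2 mm. A picture is of the moment at which its call begins.
- ticket.sign_off(): hands the job in; it is judged then, once.
The state is a dict: "time": time; "joint_positions": joint angles; "dq": joint speeds; "joint_torque": joint torques, N m; "tcp_pos": TCP position; "eef_rot": TCP orientation; "ft_force": force on the tool from outside, world axes, zero at the start; "moment": the same for the moment, N m; "gripper_width": finger opening in m; "grasp_force": force on a finger pad.
Only numpy, scipy, OpenCV 4.12 (cv2) and the standard library are available. Lean on these libraries where they do the work, as an engineer would, in place of code of your own. Each camera call takes 0.05 s, during which the arm holds its last target. There are 200 camera calls.

TASK

Finish tightening the cover of the larger chocolate pump, the one with four T-knobs, crosswise in two passes; a knob is slack when its bar points at the cover's centre and tight a quarter turn clockwise from there, bar square to that line. One opposite pair has already had its first-pass turn of about 45 degrees: first turn the two slack knobs to about 45 degrees as well. Then the second pass, crosswise: turn one knob fully home against its stop, then the one opposite it, then the other two, and let go.

Things in the scene. Friction and masses are not known exactly. Their poses are not given: they have to be found in the camera images.
- pump: Larger, four-knob chocolate pump, fixed: round, steel cover 210 mm across, its top 62 mm above the counter, 8 mm boss in the middle. Origin: centre of the underside, z up. Knobs on a 75 mm radius on its +x, +y, -x, -y axes. A pipe stub leaves its side between knob1 and knob2, to 135 mm from the axis, 53 mm high. (Smaller pump nearby, same height, 170 mm cover: three knobs, already tight.)
- knob1 (a joint): T-knob on the +x axis of pump; angle clockwise from above: 0 = bar points at the cover's centre, 1.57 = square to that (tight), stop at 1.62. knob1 and knob3 start at 0.65 to 0.9, knob2 and knob4 at 0 to 0.2; needs about 0.12 N m, stays where left. Upright steel bar 50 mm long, 14 thick, 28 tall, top 102 mm above the counter, on a 16 mm stem; turns about its middle.
- knob2 (a joint): T-knob on the +y axis of pump; bar, size and angle values as knob1.
- knob3 (a joint): T-knob on the -x axis (across from knob1) of pump; bar, size and angle values as knob1.
- knob4 (a joint): T-knob on the -y axis (across from knob2) of pump; bar, size and angle values as knob1.

How it is judged:
By the outcome, as a careful person would: the job done as asked, in the order asked, and still so for the second after the job is handed in, with the robot touching nothing.
It also fails if it takes over 72 s, if anything falls off the work surface, if the arm or the gripper's body presses on something with over 40 N, if the wrist force passes 120 N, or if a joint passes its speed limit or range.

## Working session

There is one attempt and no reset: what is moved stays moved. The work goes in short steps, Python scripts to look and compute and a tool call to move; the robot and the scene stay as the last step left them, time stands still between calls to the robot, and variables do not carry over. Pictures are saved under pics/ and viewed, at most 10 in all, crops included, and the job is handed in when it is done.

Besides the shell and the picture viewer there is one more tool, called after ">>>" by a JSON object that holds its "op" and its "data". carry_out: Moves the arm, as the interface text tells. Its arguments: {"type":"object","properties":{"targets":{"type":"array"},"hand":{"type":"number"},"newtons":{"type":"number"}},"required":["targets"]}

```bash
mkdir -p pics
cat > h.py <<'E'
import numpy as np, cv2
from bench import r, grab_frame, ticket
def save(n,name):
    f=grab_frame(n); cv2.imwrite(f'pics/{name}.png',f['frame']); np.savez(f'pics/{name}.npz',**{k:np.asarray(v) for k,v in f.items()}); return f
def world(f,u,v,z=None):
    F=200/np.tan(np.radians(float(f['fov_y']))/2); R=np.array(f['rotation'])
    d=np.array([(u-f['cx'])/F,-(v-f['cy'])/F,-1.])
    c=np.array(f['xyz']); 
    if R.shape!=(3,3):
        from scipy.spatial.transform import Rotation as Ro
        R=Ro.from_euler('xyz',R).as_matrix()
    w=R@d
    t=f['z_map'][int(round(v)),int(round(u))] if z is None else (z-c[2])/w[2]
    return c+t*w
E
python3 - <<'E'
from h import *
for n in('scene','top'):
    f=save(n,n+'0'); print({k:v for k,v in f.items() if k not in('frame','z_map')})
print(r.state())
E
```

```text
{'fov_y': 53.90825722852558, 'cx': 322.6836271899097, 'cy': 199.3376364114203, 'xyz': array([1.05916007, 0.35985669, 0.61611805]), 'rotation': array([0.85846733, 0.01022311, 2.14605564])}
{'fov_y': 55.89299115112201, 'cx': 318.6978841876098, 'cy': 198.04803864089828, 'xyz': array([ 0.48513358, -0.00642326,  0.77653899]), 'rotation': array([ 0.06379309,  0.0030226 , -1.58537638])}
{'time': 0.1, 'joint_positions': array([ 1.09590204e+00,  3.59423798e-01,  1.51133746e+00,  1.70495352e-05,
        1.27251048e+00, -1.15088384e-01]), 'dq': array([ 0.00198922, -0.00101575, -0.00189645,  0.00189642,  0.00011892,
       -0.00027049]), 'joint_torque': array([ 1.06720345e-03, -5.16356707e+01, -2.71407527e+01,  6.77865674e-02,
        2.76502344e-02, -2.47305468e-05]), 'tcp_pos': array([0.2109517 , 0.56100048, 0.21449409]), 'eef_rot': array([-3.13992654e+00, -2.08998246e-04,  2.78178155e+00]), 'ft_force': array([-0.00315413,  0.59681106, -0.7812461 ]), 'moment': array([ 0.00763561, -0.01054547,  0.00312351]), 'grasp_force': 0.0, 'gripper_width': 0.08764031065809048}
```

View pics/scene0.png

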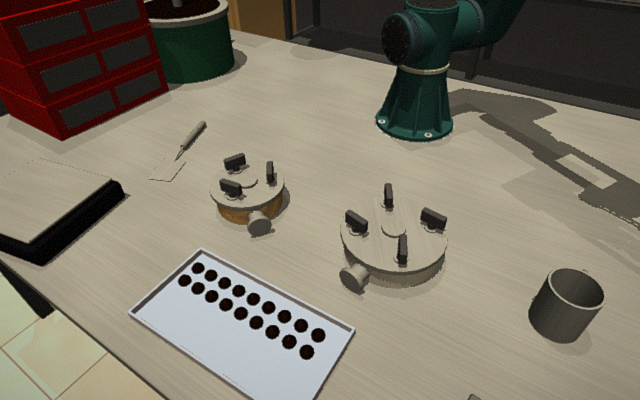

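View pics/top0.png

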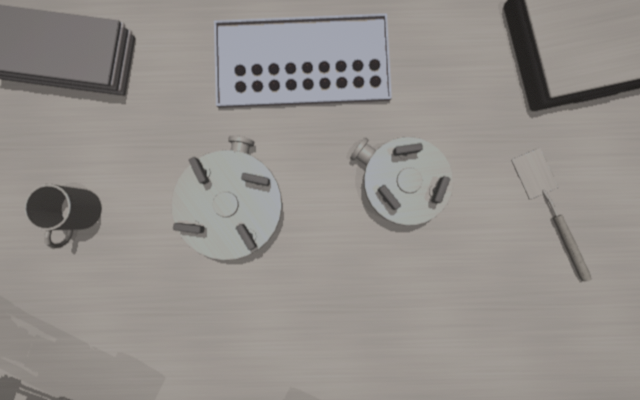

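The scene view shows the four-knob pump around (393,235), with its pipe at (353,275). The three-knob pump is at (247,190). In the top view the large pump's centre is at (226,204) and its pipe at (241,144). Counter-clockwise, that makes knob1 (256,180), knob2 (199,169), knob3 (188,228) and knob4 (247,236). Bars 2 and 4 point nearly at the centre.

```bash
cat > meas.py <<'E'
from h import *
def cloud(f):
    v,u=np.mgrid[0:400,0:640]; F=200/np.tan(np.radians(float(f['fov_y']))/2)
    from scipy.spatial.transform import Rotation as Ro
    R=Ro.from_euler('xyz',f['rotation']).as_matrix(); d=np.array(f['z_map'],float)
    P=np.stack([(u-f['cx'])/F*d,-(v-f['cy'])/F*d,-d],-1)@R.T+f['xyz']; P[d<=0]=9
    return P
def knobs(f,c0,zr=(.088,.115)):
    P=cloud(f); m=(np.hypot(P[...,0]-c0[0],P[...,1]-c0[1])<.115)&(P[...,2]>zr[0])&(P[...,2]<zr[1])
    n,l,s,_=cv2.connectedComponentsWithStats(m.astype(np.uint8)); out=[]
    for i in range(1,n):
        if s[i,4]<25: continue
        q=P[l==i]; zt=np.percentile(q[:,2],80); t=q[q[:,2]>zt-.008]
        (x,y),wh,a=cv2.minAreaRect((t[:,:2]*1000).astype(np.float32))
        C=np.cov(t[:,:2].T); w,V=np.linalg.eigh(C)
        out.append((x/1000,y/1000,zt,np.degrees(np.arctan2(V[1,1],V[0,1]))%180,wh,len(t)))
    return out
E
python3 - <<'E'
from meas import *
np.set_printoptions(precision=4,suppress=True)
f=dict(np.load('pics/top0.npz')); g=dict(np.load('pics/scene0.npz'))
c=world(f,226,204); print('c top',c,'scene',world(g,393,228))
P=cloud(f); print('counter z',np.median(P[300:380,300:500,2]), 'scene', np.median(cloud(g)[300:330,470:510,2]))
for nm,h in(('top',f),('scene',g)):
    P=cloud(h); m=(abs(P[...,2]-.062)<.008)&(np.hypot(P[...,0]-c[0],P[...,1]-c[1])<.14)
    q=P[m]; print(nm,'cover',q.min(0),q.max(0),np.median(q[:,2]))
    print(cv2.minEnclosingCircle((q[:,:2]*1000).astype(np.float32)))
    for k in knobs(h,c): print(np.array(k[:4]),np.round(k[4],1),k[5])
im=cv2.resize(f['frame'][135:275,155:300],None,fx=4,fy=4,interpolation=cv2.INTER_CUBIC); cv2.imwrite('pics/topc.png',im)
E
```

```text
c top [0.5217 0.1694 0.0695] scene [0.528  0.1732 0.0679]
counter z 0.0010481271371441947 scene -0.0006885365553347955
top cover [0.4167 0.0671 0.0541] [0.6523 0.276  0.07  ] 0.06300583345776672
((534.8263549804688, 168.6138916015625), 118.42943572998047)
[ 0.5821  0.215   0.1034 25.2493] [49.3 14.7] 227
[ 0.5648  0.1103  0.1035 77.2602] [49.5 13.9] 216
[ 0.4779  0.2321  0.1035 81.8209] [49.7 14. ] 229
[ 0.4601  0.1282  0.1035 30.1898] [49.5 14.4] 230
scene cover [0.4208 0.0697 0.054 ] [0.6301 0.277  0.07  ] 0.060874307244139225
((525.7967529296875, 172.30674743652344), 105.56880187988281)
[ 0.4646  0.129   0.1009 31.3597] [50.2 13.8] 123
[ 0.4829  0.2338  0.1009 82.8758] [49.6 15.8] 192
[ 0.5693  0.1119  0.1006 78.0333] [49.7 15.2] 186
[ 0.5868  0.2158  0.1012 24.981 ] [50.9 12.7] 181
```

View pics/topc.png

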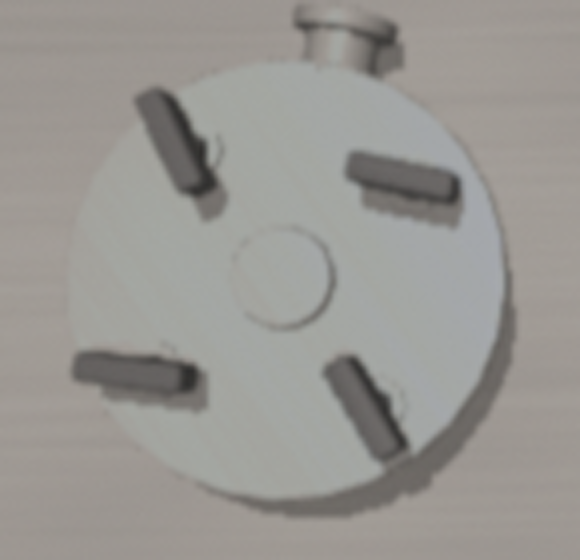

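The enlarged crop shows knob1 at (403,177), knob2 at (175,142), knob3 at (133,372) and knob4 at (366,410), with the boss at (283,276). The two views agree to about 4 mm and give tops at 101–103 mm. Pump yaw is about -54.5°, and the knob angles are roughly k1 48°, k2 10°, k3 44° and k4 5°.

```bash
cat > plan.py <<'E'
# plan.py x y z yawdeg : tool-frame shift (cm) before turning, and turn
import sys; from h import *
x,y,z,yaw=map(float,sys.argv[1:5]); s=r.state(); p=s['tcp_pos']; y0=s['eef_rot'][2]
d=np.array([x,y,z])-p; c,n=np.cos(y0),np.sin(y0)
print('shift cm',np.round([100*(c*d[0]+n*d[1]),100*(n*d[0]-c*d[1]),-100*d[2]],2),'turn',round((np.degrees(y0)-yaw+180)%360-180,2),'t',s['time'],'F',np.round(s['ft_force'],1),'Mz',round(s['moment'][2],3),'yaw',round(np.degrees(y0),1))
E
python3 plan.py .5845 .2154 .15 205.2
```

```text
shift cm [-47.13 -19.19   6.45] turn -45.82 t 0.1 F [-0.   0.6 -0.8] Mz 0.003 yaw 159.4
```

>>> {"op": "carry_out", "data": {"targets": [[[-3.93, -1.6, 0.3], 0], [[-3.93, -1.6, 0.3], 0], [[-3.93, -1.6, 0.3], 0], [[-3.93, -1.6, 0.3], 0], [[-3.93, -1.6, 0.3], 0], [[-3.93, -1.6, 0.3], 0], [[-3.93, -1.6, 0.3], 0], [[-3.93, -1.6, 0.3], 0]], "hand": 4, "newtons": 30}}

```text
time: 0.9
tcp_pos: [0.4612, 0.3296, 0.1908]
eef_rot: [-3.141, -0.0, 2.782]
ft_force: [0.4, 0.6, -0.2]
gripper_width: 0.0399
grasp_force: 0.0
```

>>> {"op": "carry_out", "data": {"targets": [[[-3.93, -1.6, 0.6], 0], [[-3.93, -1.6, 0.6], 0], [[-3.93, -1.6, 0.6], 0], [[-3.93, -1.6, 0.6], 0], [[0, 0, 0], -7.6], [[0, 0, 0], -7.6], [[0, 0, 0], -7.6], [[0, 0, 0], -7.6]]}}

```text
time: 1.7
tcp_pos: [0.5847, 0.2154, 0.1666]
eef_rot: [-3.141, -0.001, -2.966]
ft_force: [0.2, -0.0, -0.4]
gripper_width: 0.0402
grasp_force: 0.0
```

>>> {"op": "carry_out", "data": {"targets": [[[0, 0, 0], -7.6], [[0, 0, 0], -7.8], [[0, 0, 0], 0], [[0, 0, 0], 0]]}}

```text
time: 2.1
tcp_pos: [0.5848, 0.2158, 0.1669]
eef_rot: [3.141, -0.001, -2.706]
ft_force: [0.2, 0.1, 0.3]
gripper_width: 0.0402
grasp_force: 0.0
```

```bash
python3 plan.py .5845 .2154 .092 205.2; python3 -c "
from h import *
f=save('scene','s1')
cv2.imwrite('pics/s1c.png',cv2.resize(f['frame'][100:320,270:530],None,fx=2.5,fy=2.5))"
```

```text
shift cm [ 0.04 -0.02  7.49] turn -0.22 t 2.1 F [0.2 0.1 0.3] Mz 0.005 yaw -155.0
```

View pics/s1c.png

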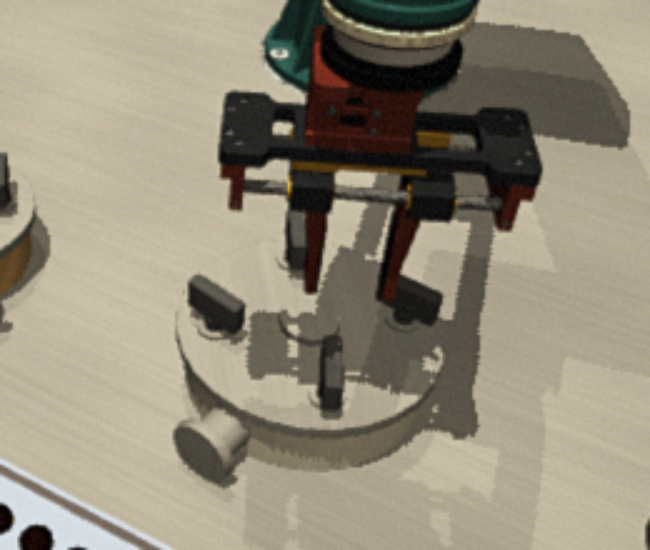

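The crop shows the open gripper standing above knob2 (332,370), its fingers straddling the bar; the tips are at (313,290) and (387,300). I'll go down and grip.

>>> {"op": "carry_out", "data": {"targets": [[[0, 0, 2.5], 0], [[0, 0, 2.5], 0], [[0, 0, 1.5], 0], [[0, 0, 1.0], 0], [[0, 0, 0], 0], [[0, 0, 0], 0]]}}

```text
time: 2.75
tcp_pos: [0.5854, 0.2159, 0.0926]
eef_rot: [-3.141, 0.0, -2.703]
ft_force: [-0.9, 1.0, 0.0]
gripper_width: 0.0401
grasp_force: 0.0
```

>>> {"op": "carry_out", "data": {"targets": [[[0, 0, 0], 0], [[0, 0, 0], 0], [[0, 0, 0], 0], [[0, 0, 0], 0], [[0, 0, 0], 0], [[0, 0, 0], 0]], "hand": 0, "newtons": 20}}

```text
time: 3.35
tcp_pos: [0.5856, 0.2155, 0.0927]
eef_rot: [-3.141, 0.001, -2.702]
ft_force: [0.0, -3.6, 4.6]
gripper_width: 0.0133
grasp_force: 20.0
```

```bash
python3 plan.py .5845 .2154 .092 170.5
```

```text
shift cm [0.1  0.04 0.07] turn 34.69 t 3.35 F [ 0.  -3.6  4.6] Mz -0.045 yaw -154.8
```

>>> {"op": "carry_out", "data": {"targets": [[[0, 0, 0], 5], [[0, 0, 0], 6], [[0, 0, 0], 6], [[0, 0, 0], 6], [[0, 0, 0], 6], [[0, 0, 0], 6], [[0, 0, 0], 0], [[0, 0, 0], 0]]}}

```text
time: 4.15
tcp_pos: [0.5857, 0.2145, 0.0927]
eef_rot: [-3.14, 0.001, 2.97]
ft_force: [1.3, -5.6, 4.8]
gripper_width: 0.0134
grasp_force: 20.0
```

```bash
python3 plan.py .5845 .2154 .092 170.5;python3 -c "
from h import *
s=r.state();print(s['gripper_width'],s['grasp_force'])"
```

```text
shift cm [0.13 0.07 0.07] turn -0.3 t 4.15 F [ 1.3 -5.6  4.8] Mz -0.023 yaw 170.2
0.013353579754074163 20.004652440547943
```

>>> {"op": "carry_out", "data": {"targets": [[[0, 0, 0], 0], [[0, 0, 0], 0], [[0, 0, 0], 0], [[0, 0, 0], 0], [[0, 0, -2], 0], [[0, 0, -2], 0], [[0, 0, -1], 0], [[0, 0, 0], 0]], "hand": 4}}

```text
time: 4.95
tcp_pos: [0.5861, 0.2162, 0.1437]
eef_rot: [3.14, 0.003, 2.97]
ft_force: [-0.0, -0.1, -0.1]
gripper_width: 0.0398
grasp_force: 0.0
```

```bash
python3 plan.py .4625 .1286 .142 210.2
python3 - <<'E'
from meas import *
for n in('scene','top'):
    f=save(n,n+'2')
    for k in knobs(f,(.5236,.172)): print(n,np.round(k[:4],4),np.round(k[4],1),k[5])
E
```

```text
shift cm [ 10.69 -10.74   0.17] turn -40.0 t 4.95 F [-0.  -0.1 -0.1] Mz 0.006 yaw 170.2
scene [ 0.4712  0.1308  0.101  32.9784] [35.5  9.8] 69
scene [ 0.5689  0.1124  0.1007 78.4916] [49.1 15.1] 181
scene [ 0.4829  0.2423  0.1006 81.9291] [33.3 16.9] 130
scene [5.869000e-01 2.160000e-01 1.012000e-01 1.687445e+02] [14.2 50.8] 201
top [ 0.5647  0.1102  0.1034 77.0291] [49.4 13.9] 215
top [ 0.4779  0.232   0.1036 81.853 ] [49. 14.] 225
top [ 0.4604  0.1279  0.1034 30.0479] [49.6 14.5] 230
```

>>> {"op": "carry_out", "data": {"targets": [[[2.65, -2.7, 0], 0], [[2.65, -2.7, 0], 0], [[2.65, -2.7, 0], 0], [[2.65, -2.7, 0], 0], [[0, 0, 0], -8], [[0, 0, 0], -8], [[0, 0, 0], -8], [[0, 0, 0], -8]]}}

```text
time: 5.85
tcp_pos: [0.4612, 0.1273, 0.1413]
eef_rot: [3.141, -0.002, -2.749]
ft_force: [0.1, -0.4, 0.9]
gripper_width: 0.0401
grasp_force: 0.0
```

>>> {"op": "carry_out", "data": {"targets": [[[0, 0, 0], -8], [[0, 0, 0], 0], [[0, 0, 0], 0], [[0, 0, 0], 0]]}}

```text
time: 6.25
tcp_pos: [0.4618, 0.1274, 0.1418]
eef_rot: [3.141, -0.001, -2.617]
ft_force: [0.1, 0.3, 0.3]
gripper_width: 0.0399
grasp_force: 0.0
```

```bash
python3 plan.py .4635 .128 .092 210.2
```

```text
shift cm [-0.17 -0.03  4.98] turn -0.17 t 6.25 F [0.1 0.3 0.3] Mz -0.009 yaw -150.0
```

Knob4: go down, grip and turn it about 40° (from 5° to 45°).

>>> {"op": "carry_out", "data": {"targets": [[[-0.15, 0, 2], 0], [[0, 0, 2], 0], [[0, 0, 1], 0], [[0, 0, 0], 0], [[0, 0, 0], 0]]}}

```text
time: 6.75
tcp_pos: [0.4636, 0.1282, 0.0924]
eef_rot: [3.142, -0.0, -2.615]
ft_force: [-0.6, 0.5, 0.3]
gripper_width: 0.0401
grasp_force: 0.0
```

>>> {"op": "carry_out", "data": {"targets": [[[0, 0, 0], 0], [[0, 0, 0], 0], [[0, 0, 0], 0], [[0, 0, 0], 0], [[0, 0, 0], 0], [[0, 0, 0], 0]], "hand": 0}}

```text
time: 7.35
tcp_pos: [0.4635, 0.1288, 0.0926]
eef_rot: [3.141, 0.001, -2.615]
ft_force: [-0.6, 4.5, 6.3]
gripper_width: 0.0138
grasp_force: 20.0
```

```bash
python3 plan.py .4635 .128 .092 170.5
```

```text
shift cm [ 0.04 -0.07  0.06] turn 39.67 t 7.35 F [-0.6  4.5  6.3] Mz 0.05 yaw -149.8
```

>>> {"op": "carry_out", "data": {"targets": [[[0, 0, 0], 5], [[0, 0, 0], 7], [[0, 0, 0], 7], [[0, 0, 0], 7], [[0, 0, 0], 7], [[0, 0, 0], 7], [[0, 0, 0], 0], [[0, 0, 0], 0]]}}

```text
time: 8.15
tcp_pos: [0.4637, 0.1275, 0.0926]
eef_rot: [-3.14, 0.001, 2.971]
ft_force: [-0.5, -1.9, 6.3]
gripper_width: 0.014
grasp_force: 20.0
```

>>> {"op": "carry_out", "data": {"targets": [[[0, 0, 0], 0], [[0, 0, 0], 0], [[0, 0, 0], 0], [[0, 0, 0], 0], [[0, 0, -2], 0], [[0, 0, -2], 0], [[0, 0, -1], 0], [[0, 0, 0], 0]], "hand": 4}}

```text
time: 8.95
tcp_pos: [0.4646, 0.1284, 0.1434]
eef_rot: [3.141, 0.003, 2.97]
ft_force: [0.3, 0.0, 1.3]
gripper_width: 0.0402
grasp_force: 0.0
```

```bash
python3 plan.py .5675 .111 .142 77.5
python3 - <<'E'
from meas import *
for n in('scene','top'):
    f=save(n,n+'3')
    for k in knobs(f,(.5236,.172)): print(n,np.round(k[:4],4),np.round(k[4],1),k[5])
E
```

```text
shift cm [-10.43   0.04   0.14] turn 92.69 t 8.95 F [0.3 0.  1.3] Mz -0.037 yaw 170.2
scene [4.650000e-01 1.294000e-01 1.006000e-01 1.689639e+02] [13.6 49.1] 139
scene [ 0.4832  0.2336  0.101  83.0451] [49.3 15. ] 189
scene [ 0.569   0.1116  0.101  78.2265] [50.2 15.4] 184
scene [5.872000e-01 2.160000e-01 1.013000e-01 1.689386e+02] [13.8 50.8] 196
top [5.858000e-01 2.141000e-01 1.034000e-01 1.722779e+02] [14.8 41.9] 185
top [ 0.5647  0.1105  0.1036 76.6792] [49.6 14.1] 217
```

First pass done: both knobs are at about 46°. Next is the second pass, starting with knob1.

>>> {"op": "carry_out", "data": {"targets": [[[-3.48, 0, 0], 0], [[-3.48, 0, 0], 0], [[-3.48, 0, 0], 0], [[0, 0, 0], 8.4], [[0, 0, 0], 8.4], [[0, 0, 0], 8.4], [[0, 0, 0], 8.4], [[0, 0, 0], 8.4]]}}

```text
time: 9.85
tcp_pos: [0.5655, 0.1103, 0.1407]
eef_rot: [-3.139, -0.001, 2.231]
ft_force: [-0.3, 0.2, -1.0]
gripper_width: 0.0397
grasp_force: 0.0
```

>>> {"op": "carry_out", "data": {"targets": [[[0, 0, 0], 8.4], [[0, 0, 0], 8.4], [[0, 0, 0], 8.4], [[0, 0, 0], 8.4], [[0, 0, 0], 8.4], [[0, 0, 0], 8.4], [[0, 0, 0], 0], [[0, 0, 0], 0]]}}

```text
time: 10.65
tcp_pos: [0.5657, 0.1103, 0.1413]
eef_rot: [-3.14, 0.001, 1.362]
ft_force: [-0.2, 0.6, -0.4]
gripper_width: 0.0398
grasp_force: 0.0
```

```bash
python3 plan.py .5675 .111 .092 77.5
```

```text
shift cm [0.1  0.16 4.93] turn 0.51 t 10.65 F [-0.2  0.6 -0.4] Mz -0.004 yaw 78.0
```

>>> {"op": "carry_out", "data": {"targets": [[[0.1, 0.15, 2], 0.5], [[0, 0, 2], 0], [[0, 0, 0.9], 0], [[0, 0, 0], 0], [[0, 0, 0], 0]]}}

```text
time: 11.15
tcp_pos: [0.5681, 0.1111, 0.0934]
eef_rot: [-3.141, 0.0, 1.35]
ft_force: [-0.2, 0.4, 0.4]
gripper_width: 0.0398
grasp_force: 0.0
```

>>> {"op": "carry_out", "data": {"targets": [[[0, 0, 0], 0], [[0, 0, 0], 0], [[0, 0, 0], 0], [[0, 0, 0], 0], [[0, 0, 0], 0], [[0, 0, 0], 0]], "hand": 0, "newtons": 30}}

```text
time: 11.75
tcp_pos: [0.5666, 0.1114, 0.0936]
eef_rot: [-3.139, 0.0, 1.349]
ft_force: [-3.8, 1.5, 5.7]
gripper_width: 0.0123
grasp_force: 30.0
```

```bash
python3 plan.py .5675 .111 .092 32.7
```

```text
shift cm [-0.02  0.09  0.16] turn 44.59 t 11.75 F [-3.8  1.5  5.7] Mz -0.03 yaw 77.3
```

>>> {"op": "carry_out", "data": {"targets": [[[0, 0, 0], 4], [[0, 0, 0], 6.5], [[0, 0, 0], 6.5], [[0, 0, 0], 6.5], [[0, 0, 0], 6.5], [[0, 0, 0], 6.5], [[0, 0, 0], 5.5], [[0, 0, 0], 0]]}}

```text
time: 12.55
tcp_pos: [0.5675, 0.1109, 0.0936]
eef_rot: [-3.141, 0.001, 0.615]
ft_force: [-2.9, -1.6, 5.8]
gripper_width: 0.0124
grasp_force: 30.0
```

```bash
python3 plan.py .5675 .111 .092 32.7
```

```text
shift cm [ 0.01 -0.    0.16] turn 2.56 t 12.55 F [-2.9 -1.6  5.8] Mz 0.047 yaw 35.3
```

>>> {"op": "carry_out", "data": {"targets": [[[0, 0, 0], 1.5], [[0, 0, 0], 1.5], [[0, 0, 0], 1], [[0, 0, 0], 0], [[0, 0, 0], 0]]}}

```text
time: 13.05
tcp_pos: [0.5675, 0.1109, 0.0936]
eef_rot: [-3.142, 0.001, 0.549]
ft_force: [-2.7, -1.2, 6.9]
gripper_width: 0.0127
grasp_force: 30.1
```

```bash
python3 plan.py .5675 .111 .092 32.7
```

```text
shift cm [ 0.   -0.01  0.16] turn -1.27 t 13.05 F [-2.7 -1.2  6.9] Mz 0.154 yaw 31.4
```

>>> {"op": "carry_out", "data": {"targets": [[[0, 0, 0], 1.5], [[0, 0, 0], 1.5], [[0, 0, 0], 1], [[0, 0, 0], 0], [[0, 0, 0], 0]]}}

```text
time: 13.55
tcp_pos: [0.5699, 0.1113, 0.0949]
eef_rot: [3.14, -0.004, 0.478]
ft_force: [-1.3, 0.7, 10.2]
gripper_width: 0.0007
grasp_force: 5.3
```

```bash
python3 plan.py .5675 .111 .092 32.7
```

```text
shift cm [-0.23 -0.09  0.29] turn -5.29 t 13.55 F [-1.3  0.7 10.2] Mz -0.022 yaw 27.4
```

```bash
python3 -c "
from h import *
f=save('scene','s4');g=save('top','t4');print(r.state()['gripper_width'])
a=cv2.resize(f['frame'][140:300,310:470],(560,560));b=cv2.resize(g['frame'][135:275,155:300],(240,240))
a[:240,320:]=b
cv2.imwrite('pics/s4c.png',a)"
```

```text
0.00028015834608144613
```

View pics/s4c.png

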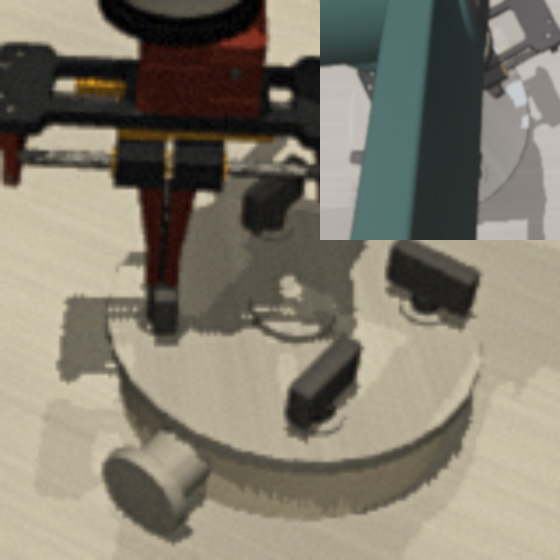

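The scene crop shows knob1's bar end-on at (163,310), with the fingers closed over it: the grip slipped at the stop. I'll lift clear, open and look again.

>>> {"op": "carry_out", "data": {"targets": [[[0, 0, -1], 0], [[0, 0, -2], 0], [[0, 0, -2], 0], [[0, 0, 0], 0]]}}

```text
time: 14.05
tcp_pos: [0.5705, 0.1113, 0.146]
eef_rot: [3.139, -0.005, 0.477]
ft_force: [1.8, 0.1, -0.1]
gripper_width: 0.0005
grasp_force: 0.0
```

>>> {"op": "carry_out", "data": {"targets": [[[0, 0, 0], 0], [[0, 0, 0], 0], [[0, 0, 0], 0], [[0, 0, 0], 0], [[0, 0, 0], 0]], "hand": 4, "newtons": 15}}

```text
time: 14.55
tcp_pos: [0.5677, 0.111, 0.1427]
eef_rot: [-3.141, 0.001, 0.476]
ft_force: [-0.4, 0.8, -0.6]
gripper_width: 0.0374
grasp_force: 0.0
```

```bash
python3 plan.py .4815 .2325 .142 82
python3 - <<'E'
from meas import *
for n in('scene','top'):
    f=save(n,n+'5')
    for k in knobs(f,(.5236,.172)): print(n,np.round(k[:4],4),np.round(k[4],1),k[5])
f=dict(np.load('pics/scene5.npz'))
cv2.imwrite('pics/s5c.png',cv2.resize(f['frame'][140:300,310:470],(560,560)))
E
```

```text
shift cm [ -2.09 -14.75   0.07] turn -54.71 t 14.55 F [-0.4  0.8 -0.6] Mz -0.02 yaw 27.3
scene [4.648000e-01 1.295000e-01 1.007000e-01 1.689452e+02] [14.1 50.1] 141
scene [ 0.4827  0.2339  0.1009 82.5622] [50.  15.2] 197
scene [ 0.5694  0.1117  0.101  33.128 ] [50.4 13.9] 152
scene [5.872000e-01 2.160000e-01 1.013000e-01 1.696734e+02] [13.9 49.1] 201
top [ 0.5544  0.1038  0.1034 34.227 ] [24.9 13.9] 110
top [4.604000e-01 1.281000e-01 1.036000e-01 1.722634e+02] [13.7 50. ] 214
```

View pics/s5c.png

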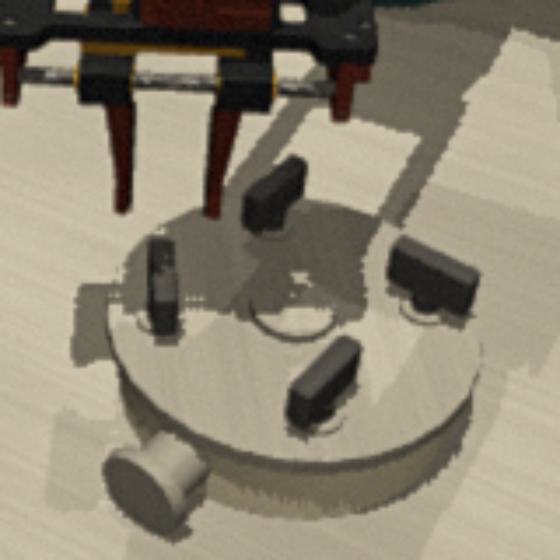

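The picture shows knob1 (163,290) undamaged and square to its radius: 33° measured against a stop at about 32.7°. Knob1 is home. Next knob3, with a lighter grip and less overrun.

>>> {"op": "carry_out", "data": {"targets": [[[-0.52, -3.69, 0], 0], [[-0.52, -3.69, 0], 0], [[-0.52, -3.69, 0], 0], [[-0.52, -3.69, 0], 0], [[0, 0, 0], -7.8], [[0, 0, 0], -7.8], [[0, 0, 0], -7.8], [[0, 0, 0], -7.8]]}}

```text
time: 15.45
tcp_pos: [0.4818, 0.2329, 0.1433]
eef_rot: [3.141, -0.0, 1.027]
ft_force: [0.5, 0.1, 0.1]
gripper_width: 0.0399
grasp_force: 0.0
```

>>> {"op": "carry_out", "data": {"targets": [[[0, 0, 0], -7.8], [[0, 0, 0], -7.8], [[0, 0, 0], -7.8], [[0, 0, 0], 0], [[0, 0, 0], 0], [[0, 0, 0], 0]]}}

```text
time: 16.05
tcp_pos: [0.4819, 0.2327, 0.1432]
eef_rot: [3.142, 0.0, 1.426]
ft_force: [0.2, -0.6, -0.3]
gripper_width: 0.0401
grasp_force: 0.0
```

```bash
python3 plan.py .4812 .2325 .092 82
```

```text
shift cm [-0.03 -0.07  5.12] turn -0.27 t 16.05 F [ 0.2 -0.6 -0.3] Mz -0.031 yaw 81.7
```

>>> {"op": "carry_out", "data": {"targets": [[[0, -0.05, 2], 0], [[0, 0, 2], 0], [[0, 0, 1.1], 0], [[0, 0, 0], 0], [[0, 0, 0], 0]]}}

```text
time: 16.55
tcp_pos: [0.4816, 0.2328, 0.0925]
eef_rot: [-3.142, 0.0, 1.429]
ft_force: [-0.5, -1.3, -1.2]
gripper_width: 0.0398
grasp_force: 0.0
```

>>> {"op": "carry_out", "data": {"targets": [[[0, 0, 0], 0], [[0, 0, 0], 0], [[0, 0, 0], 0], [[0, 0, 0], 0], [[0, 0, 0], 0], [[0, 0, 0], 0]], "hand": 0, "newtons": 20}}

```text
time: 17.15
tcp_pos: [0.4796, 0.233, 0.0926]
eef_rot: [-3.139, 0.0, 1.429]
ft_force: [-5.4, 1.9, 5.9]
gripper_width: 0.0133
grasp_force: 20.0
```

```bash
python3 plan.py .4812 .2325 .092 32.7
```

```text
shift cm [-0.03  0.16  0.06] turn 49.16 t 17.15 F [-5.4  1.9  5.9] Mz 0.037 yaw 81.9
```

>>> {"op": "carry_out", "data": {"targets": [[[0, -0.15, 0], 3], [[0, 0, 0], 6.5], [[0, 0, 0], 7], [[0, 0, 0], 7], [[0, 0, 0], 7], [[0, 0, 0], 7], [[0, 0, 0], 7], [[0, 0, 0], 0]]}}

```text
time: 17.95
tcp_pos: [0.48, 0.2329, 0.0926]
eef_rot: [3.141, -0.0, 0.652]
ft_force: [-0.4, -0.5, 2.2]
gripper_width: 0.0133
grasp_force: 20.0
```

>>> {"op": "carry_out", "data": {"targets": [[[0, 0, 0], 2], [[0, 0, 0], 2], [[0, 0, 0], 1], [[0, 0, 0], 0], [[0, 0, 0], 0]]}}

```text
time: 18.45
tcp_pos: [0.48, 0.2328, 0.0925]
eef_rot: [3.141, -0.0, 0.567]
ft_force: [-0.9, -2.1, 4.9]
gripper_width: 0.0135
grasp_force: 20.0
```

```bash
python3 plan.py .4812 .2325 .092 32.7
```

```text
shift cm [0.08 0.09 0.05] turn -0.2 t 18.45 F [-0.9 -2.1  4.9] Mz 0.129 yaw 32.5
```

Mz is rising near the stop. One small push more, then release.

>>> {"op": "carry_out", "data": {"targets": [[[0, 0, 0], 1], [[0, 0, 0], 0.5], [[0, 0, 0], 0], [[0, 0, 0], 0]]}}

```text
time: 18.85
tcp_pos: [0.4801, 0.2329, 0.0926]
eef_rot: [3.141, -0.0, 0.541]
ft_force: [-0.6, -2.2, 6.2]
gripper_width: 0.0133
grasp_force: 20.1
```

```bash
python3 plan.py .4812 .2325 .092 32.7
```

```text
shift cm [0.08 0.09 0.06] turn -1.69 t 18.85 F [-0.6 -2.2  6.2] Mz 0.223 yaw 31.0
```

>>> {"op": "carry_out", "data": {"targets": [[[0, 0, 0], 0], [[0, 0, 0], 0], [[0, 0, 0], 0], [[0, 0, 0], 0], [[0, 0, -2], 0], [[0, 0, -2], 0], [[0, 0, -1], 0], [[0, 0, 0], 0]], "hand": 4}}

```text
time: 19.65
tcp_pos: [0.481, 0.2334, 0.1435]
eef_rot: [3.141, -0.003, 0.539]
ft_force: [-0.7, 0.2, 0.4]
gripper_width: 0.04
grasp_force: 0.0
```

```bash
python3 plan.py .5857 .2147 .142 169.5
python3 - <<'E'
from meas import *
for n in('scene','top'):
    f=save(n,n+'6')
    for k in knobs(f,(.5236,.172)): print(n,np.round(k[:4],4),np.round(k[4],1),k[5])
E
```

```text
shift cm [8.02 6.98 0.15] turn -138.61 t 19.65 F [-0.7  0.2  0.4] Mz 0.017 yaw 30.9
scene [4.65100e-01 1.29100e-01 1.00700e-01 1.68609e+02] [14.8 49.8] 142
scene [ 0.4838  0.2339  0.1013 33.1244] [47.  13.5] 155
scene [ 0.5696  0.1119  0.1007 33.1264] [50.6 14. ] 153
scene [5.869000e-01 2.160000e-01 1.011000e-01 1.690323e+02] [14.3 50. ] 200
top [5.824000e-01 2.155000e-01 1.033000e-01 1.708179e+02] [15.5 49.4] 230
top [ 0.5648  0.1104  0.1036 32.4919] [49.4 14.2] 214
top [4.602000e-01 1.278000e-01 1.035000e-01 1.704665e+02] [14.3 49.9] 228
top [0.466  0.2241 0.1034 3.8509] [21.  13.9] 78
```

Knob3 reads the same as knob1 (33.1° in the scene view, at the stop). Now knob2.

>>> {"op": "carry_out", "data": {"targets": [[[2.67, 2.33, 0], 0], [[2.67, 2.33, 0], 0], [[2.67, 2.33, 0], 0], [[0, 0, 0], -8.2], [[0, 0, 0], -8.2], [[0, 0, 0], -8.2], [[0, 0, 0], -8.2], [[0, 0, 0], -8.2]]}}

```text
time: 20.55
tcp_pos: [0.5836, 0.2138, 0.1406]
eef_rot: [-3.139, 0.001, 1.26]
ft_force: [0.8, 0.8, 0.1]
gripper_width: 0.0401
grasp_force: 0.0
```

>>> {"op": "carry_out", "data": {"targets": [[[0, 0, 0], -8.2], [[0, 0, 0], -8.2], [[0, 0, 0], -8.2], [[0, 0, 0], -8.2], [[0, 0, 0], -8.2], [[0, 0, 0], -8.2], [[0, 0, 0], -8.2], [[0, 0, 0], -8.2]]}}

```text
time: 21.35
tcp_pos: [0.5836, 0.2139, 0.1407]
eef_rot: [-3.139, -0.001, 2.405]
ft_force: [0.3, 0.2, 0.3]
gripper_width: 0.04
grasp_force: 0.0
```

>>> {"op": "carry_out", "data": {"targets": [[[0, 0, 0], -8.2], [[0, 0, 0], -8.2], [[0, 0, 0], -8.2], [[0, 0, 0], -8.2], [[0, 0, 0], 0], [[0, 0, 0], 0], [[0, 0, 0], 0]]}}

```text
time: 22.05
tcp_pos: [0.5842, 0.214, 0.1416]
eef_rot: [-3.141, -0.001, 2.969]
ft_force: [0.3, 0.4, 0.3]
gripper_width: 0.0399
grasp_force: 0.0
```

```bash
python3 plan.py .5857 .2145 .092 170
```

```text
shift cm [-0.14  0.07  4.96] turn 0.12 t 22.05 F [0.3 0.4 0.3] Mz -0.033 yaw 170.1
```

>>> {"op": "carry_out", "data": {"targets": [[[-0.14, 0.05, 2], 0], [[0, 0, 2], 0], [[0, 0, 0.9], 0], [[0, 0, 0], 0], [[0, 0, 0], 0]]}}

```text
time: 22.55
tcp_pos: [0.5862, 0.2144, 0.0935]
eef_rot: [-3.142, 0.0, 2.971]
ft_force: [0.6, 0.3, 0.3]
gripper_width: 0.0401
grasp_force: 0.0
```

>>> {"op": "carry_out", "data": {"targets": [[[0, 0, 0], 0], [[0, 0, 0], 0], [[0, 0, 0], 0], [[0, 0, 0], 0], [[0, 0, 0], 0], [[0, 0, 0], 0]], "hand": 0, "newtons": 20}}

```text
time: 23.15
tcp_pos: [0.5863, 0.2143, 0.0937]
eef_rot: [-3.142, 0.001, 2.972]
ft_force: [-0.4, -0.8, 4.1]
gripper_width: 0.0129
grasp_force: 20.0
```

```bash
python3 plan.py .5857 .2145 .092 122.7
```

```text
shift cm [0.06 0.01 0.17] turn 47.59 t 23.15 F [-0.4 -0.8  4.1] Mz 0.072 yaw 170.3
```

>>> {"op": "carry_out", "data": {"targets": [[[0, 0, 0], 3], [[0, 0, 0], 6.5], [[0, 0, 0], 6.5], [[0, 0, 0], 7], [[0, 0, 0], 7], [[0, 0, 0], 7], [[0, 0, 0], 6], [[0, 0, 0], 0]]}}

```text
time: 23.95
tcp_pos: [0.5854, 0.213, 0.0936]
eef_rot: [-3.139, 0.001, 2.219]
ft_force: [-2.6, -4.9, 6.8]
gripper_width: 0.0128
grasp_force: 20.0
```

>>> {"op": "carry_out", "data": {"targets": [[[0, 0, 0], 2], [[0, 0, 0], 2], [[0, 0, 0], 1], [[0, 0, 0], 0], [[0, 0, 0], 0]]}}

```text
time: 24.45
tcp_pos: [0.5853, 0.2129, 0.0936]
eef_rot: [-3.139, 0.001, 2.135]
ft_force: [-2.0, -5.2, 6.9]
gripper_width: 0.0131
grasp_force: 20.1
```

```bash
python3 plan.py .5857 .2145 .092 122.7
```

```text
shift cm [0.11 0.12 0.16] turn -0.38 t 24.45 F [-2.  -5.2  6.9] Mz 0.143 yaw 122.3
```

>>> {"op": "carry_out", "data": {"targets": [[[0, 0, 0], 0.8], [[0, 0, 0], 0.4], [[0, 0, 0], 0], [[0, 0, 0], 0]]}}

```text
time: 24.85
tcp_pos: [0.5853, 0.2129, 0.0936]
eef_rot: [-3.139, 0.001, 2.114]
ft_force: [-2.1, -5.8, 6.7]
gripper_width: 0.0129
grasp_force: 20.1
```

```bash
python3 plan.py .5857 .2145 .092 122.7
```

```text
shift cm [0.12 0.12 0.16] turn -1.58 t 24.85 F [-2.1 -5.8  6.7] Mz 0.124 yaw 121.1
```

>>> {"op": "carry_out", "data": {"targets": [[[0, 0, 0], 0], [[0, 0, 0], 0], [[0, 0, 0], 0], [[0, 0, 0], 0], [[0, 0, -2], 0], [[0, 0, -2], 0], [[0, 0, -1], 0], [[0, 0, 0], 0]], "hand": 4}}

```text
time: 25.65
tcp_pos: [0.5872, 0.2148, 0.1447]
eef_rot: [3.139, 0.001, 2.113]
ft_force: [0.1, 0.0, -0.1]
gripper_width: 0.0404
grasp_force: 0.0
```

```bash
python3 plan.py .4637 .128 .142 169.8
python3 - <<'E'
from meas import *
for n in('scene','top'):
    f=save(n,n+'7')
    for k in knobs(f,(.5236,.172)): print(n,np.round(k[:4],4),np.round(k[4],1),k[5])
E
```

```text
shift cm [ -1.06 -15.06   0.27] turn -48.71 t 25.65 F [ 0.1  0.  -0.1] Mz -0.016 yaw 121.1
scene [4.65500e-01 1.29700e-01 1.01000e-01 1.73628e+02] [14.8 48.8] 113
scene [ 0.5691  0.1115  0.1009 33.2171] [50.2 13.9] 153
scene [5.025000e-01 2.443000e-01 9.570000e-02 1.124603e+02] [ 6.1 14.7] 28
scene [5.875000e-01 2.163000e-01 1.011000e-01 1.219443e+02] [13.9 49.4] 219
top [5.894000e-01 2.039000e-01 1.033000e-01 1.392962e+02] [13.7 23.3] 86
top [ 0.5647  0.1105  0.1033 32.5406] [49.8 13.9] 215
top [ 0.4782  0.2326  0.1033 32.3016] [50.5 14.5] 236
top [4.603000e-01 1.281000e-01 1.035000e-01 1.704336e+02] [14.2 49.9] 228
```

>>> {"op": "carry_out", "data": {"targets": [[[-0.27, -3.76, 0.07], 0], [[-0.27, -3.76, 0.07], 0], [[-0.27, -3.76, 0], 0], [[-0.27, -3.76, 0], 0], [[0, 0, 0], -8.1], [[0, 0, 0], -8.1], [[0, 0, 0], -8.1], [[0, 0, 0], -8.1]]}}

```text
time: 26.55
tcp_pos: [0.4618, 0.1273, 0.1409]
eef_rot: [-3.141, -0.002, 2.684]
ft_force: [-0.0, -0.9, -0.1]
gripper_width: 0.0401
grasp_force: 0.0
```

>>> {"op": "carry_out", "data": {"targets": [[[0, 0, 0], -8.1], [[0, 0, 0], -8.1], [[0, 0, 0], 0], [[0, 0, 0], 0], [[0, 0, 0], 0]]}}

```text
time: 27.05
tcp_pos: [0.4625, 0.1274, 0.1415]
eef_rot: [-3.141, -0.001, 2.959]
ft_force: [-0.1, 0.4, 0.0]
gripper_width: 0.0403
grasp_force: 0.0
```

```bash
python3 plan.py .4637 .1278 .092 169.8
```

```text
shift cm [-0.12  0.06  4.95] turn -0.27 t 27.05 F [-0.1  0.4  0. ] Mz 0.007 yaw 169.5
```

>>> {"op": "carry_out", "data": {"targets": [[[-0.1, 0.05, 2], 0], [[0, 0, 2], 0], [[0, 0, 0.9], 0], [[0, 0, 0], 0], [[0, 0, 0], 0]]}}

```text
time: 27.55
tcp_pos: [0.464, 0.1278, 0.0931]
eef_rot: [-3.141, -0.0, 2.961]
ft_force: [0.1, -0.0, -0.7]
gripper_width: 0.0399
grasp_force: 0.0
```

>>> {"op": "carry_out", "data": {"targets": [[[0, 0, 0], 0], [[0, 0, 0], 0], [[0, 0, 0], 0], [[0, 0, 0], 0], [[0, 0, 0], 0], [[0, 0, 0], 0]], "hand": 0, "newtons": 20}}

```text
time: 28.15
tcp_pos: [0.4641, 0.1275, 0.0932]
eef_rot: [-3.141, 0.001, 2.962]
ft_force: [-0.4, -3.3, 5.3]
gripper_width: 0.013
grasp_force: 20.0
```

>>> {"op": "carry_out", "data": {"targets": [[[0, 0, 0], 3], [[0, 0, 0], 6], [[0, 0, 0], 6.5], [[0, 0, 0], 7], [[0, 0, 0], 7], [[0, 0, 0], 7], [[0, 0, 0], 6], [[0, 0, 0], 0]]}}

```text
time: 28.95
tcp_pos: [0.4632, 0.1262, 0.0931]
eef_rot: [-3.139, 0.002, 2.218]
ft_force: [-2.1, -7.9, 7.6]
gripper_width: 0.0133
grasp_force: 20.0
```

>>> {"op": "carry_out", "data": {"targets": [[[0, 0, 0], 2], [[0, 0, 0], 2], [[0, 0, 0], 1], [[0, 0, 0], 0], [[0, 0, 0], 0]]}}

```text
time: 29.45
tcp_pos: [0.4631, 0.1261, 0.0932]
eef_rot: [-3.139, 0.002, 2.134]
ft_force: [-2.9, -8.5, 8.9]
gripper_width: 0.013
grasp_force: 20.1
```

```bash
python3 plan.py .4637 .128 .092 122.7
```

```text
shift cm [0.13 0.15 0.12] turn -0.43 t 29.45 F [-2.9 -8.5  8.9] Mz 0.145 yaw 122.3
```

>>> {"op": "carry_out", "data": {"targets": [[[0, 0, 0], 1], [[0, 0, 0], 0.5], [[0, 0, 0], 0], [[0, 0, 0], 0]]}}

```text
time: 29.85
tcp_pos: [0.463, 0.1261, 0.0932]
eef_rot: [-3.139, 0.002, 2.108]
ft_force: [-3.1, -10.2, 8.9]
gripper_width: 0.013
grasp_force: 20.1
```

>>> {"op": "carry_out", "data": {"targets": [[[0, 0, 0], 0], [[0, 0, 0], 0], [[0, 0, 0], 0], [[0, 0, 0], 0], [[0, 0, -2], 0], [[0, 0, -2], 0], [[0, 0, -2], 0], [[0, 0, 0], 0]], "hand": 4}}

```text
time: 30.65
tcp_pos: [0.4659, 0.1283, 0.155]
eef_rot: [3.137, 0.002, 2.106]
ft_force: [0.2, -0.0, -0.0]
gripper_width: 0.04
grasp_force: 0.0
```

>>> {"op": "carry_out", "data": {"targets": [[[0, 0, -3], 0], [[0, 0, -3], 0], [[4, 0, 0], 0], [[4, 0, 0], 0], [[4, 0, 0], 0], [[4, 0, 0], 0], [[0, 0, 0], 0], [[0, 0, 0], 0]]}}

```text
time: 31.45
tcp_pos: [0.3814, 0.2657, 0.212]
eef_rot: [-3.14, 0.0, 2.109]
ft_force: [0.6, -0.7, 0.8]
gripper_width: 0.04
grasp_force: 0.0
```

```bash
python3 plan.py .4637 .128 .142 122.7
python3 - <<'E'
from meas import *
for n in('scene','top'):
    f=save(n,n+'8')
    for k in knobs(f,(.5236,.172)): print(n,np.round(k[:4],4),np.round(k[4],1),k[5])
E
```

```text
shift cm [-16.04   0.     7.  ] turn -1.86 t 31.45 F [ 0.6 -0.7  0.8] Mz 0.006 yaw 120.8
scene [4.65700e-01 1.29700e-01 1.00400e-01 1.22402e+02] [14.  49.5] 157
scene [ 0.4833  0.2344  0.101  33.1389] [47.8 14.5] 154
scene [ 0.5687  0.1112  0.1009 33.1398] [51.  13.9] 151
scene [5.875000e-01 2.168000e-01 1.010000e-01 1.223046e+02] [14.  49.4] 221
top [5.82100e-01 2.14800e-01 1.03300e-01 1.22439e+02] [14.3 49.3] 233
top [ 0.5647  0.1104  0.1035 32.5087] [49.7 14. ] 217
top [ 0.4783  0.2325  0.1034 32.3712] [50.7 14. ] 235
top [4.603000e-01 1.282000e-01 1.033000e-01 1.227014e+02] [13.9 50.1] 224
```

All four knobs read at the stop from both views, and the arm is clear.

```bash
python3 -c "
from bench import ticket; print(ticket.sign_off())"
```

```text
the job is handed in; nothing more can be done
None
```

The larger pump's cover is tightened and handed in at about 31 s: knobs 2 and 4 first went to about 46°, then 1, 3, 2 and 4 were turned home in that order, and all four measure at their stops (about 92–93°) with the arm clear; the grip slipped off knob1 at its stop, but it still reads home.

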